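# Press the facing onto a bridge block in the red toggle jig

### The job

In the violin workshop the maple block with the black facing lies in the nest of the jig with the red grip. Swing that jig's toggle arm over centre and fully down so that its rubber pad presses on the block, keep it shut for a couple of seconds, then swing the arm all the way back open, leave the block lying in its nest and let go. Leave the jig with the blue grip alone.

Things in the scene. Friction and masses are not known exactly. Their poses are not given: they have to be found in the camera images.
- red_grip (a point): Centre of the red barrel grip at the end of the red jig's toggle arm: 30 mm across, 36 mm long along the hinge axis, revolving freely about it; pinch its flat ends from above and it turns as the arm swings. Axes: x along the arm, away from the hinge; y the level hinge axis; z up when shut. The hinge is 160 mm back along -x, 85 mm above the bench. Grip height: open 230 mm; shut 85 mm.
- red_arm (a joint): Swing of the red jig's arm, rad: 0 shut (level, pad on the block), 1.57 upright, 2.0 fully open at its stop, as at the start. Over centre by its weight (0.4 kg): below 1.57 it falls shut, above it falls open, slowed by a damper; about 3 N at the grip, 4 to 6 when swung briskly. The jig is fixed: plywood base 240 x 110 x 14 mm, two hinge cheeks 97 mm high. The pad is 75 mm from the hinge.
- red_block (a point): Centre of the loose block in the red jig's nest: pale maple with a 6 mm black facing on top, 60 x 40 x 36 mm, about 90 g, between four low fences (10 mm high, 2 mm play); its underside is 14 mm and its top 50 mm above the bench.
- blue_arm (a joint): Swing of the other jig's arm (same jig, blue grip, dark block with a pale top), same meaning; it starts fully open at 2.0 and stays so.
Not all that is in view belongs to the job. What is shaped like the part that bears red_block but orange or purple is not meant.

How it is judged:
By the outcome, as a careful person would: the job done as asked, in the order asked, and still so for the second after the job is handed in, with the robot touching nothing.
It also fails if it takes over 59 s, if anything falls off the work surface, if the arm or the gripper's body presses on something with over 40 N, if the wrist force passes 120 N, or if a joint passes its speed limit or range.

### The arm

A 6-joint arm with a two-finger parallel gripper is mounted at the origin on the work surface. World frame = base frame: x ahead of the robot, y to its left, z up, the work surface at z = 0. Lengths are in m, angles in rad, forces in N, time in s.
With the tool pointing down it reaches from about 0.25 to 0.8 m from the base axis. Payload 3.9 kg.
Tool frame: the origin (TCP) lies midway between the tips of the shut fingers; the grasp point (between the pads) lies 19 mm behind it (r.grip_depth is the distance from the TCP to the grasp point, in m); z points along the fingers, y is the line along which they close (so a half turn about z gives the same grasp; the last joint's range is limited). The gripper opens to 85 mm and grips with 20 to 120 N. Pads are 22 mm wide; open, the fingers measure 114 mm over their backs; the gripper's body (76 mm by 85 mm) begins 54 mm behind the grasp point. The pads swing forward as they close: fully open they stand 13 mm farther back than shut.
Start: joints at [1.136, 0.26, -0.138, 1.173, 0, 1.571], TCP at [0.221, 0.476, 0.231] pointing down, gripper open.
Joint ranges: [-2.78, 2.78], [-0.83, 1.72], [-1.28, 1.37], [-1.9, 2.12], [-1.57, 1.48], [-3.14, 3.14]. Speed limits (rad/s): [2.57, 2.57, 3.14, 3.14, 3.14, 3.14].

### API

Orientations are given as a unit quaternion [w, x, y, z].
In Python, from workcell import get_state, grab_frame, r gives the robot as it stands.
- The arm moves only by the shell command python3 -m inch 'ROWS'. ROWS is JSON, a list of rows, each a list of 7 numbers: the gripper command: -1 is shut, 1 is fully open, values between are in proportion, then the shift along the world's x, y, z scaled (see below), then the turn, a rotation vector about the world's x, y, z scaled (see below). In form: [[hand, tx, ty, tz, ax, ay, az], ...]. A call has 1 to 20 rows; each row shifts and turns the commanded pose from where the row before left it; what a row does not reach is not made up. The controller multiplies each number of a shift by 250 mm and each number of a turn by 5 degrees. A row lasts 1/10 s, in which the tool goes at most 50 mm and 8.59 degrees, less where a joint would pass 70% of its speed; a pose out of reach is approached as far as the arm can. A call with a number of a shift or a turn outside -1 to 1 is refused whole. A call with a gripper value outside its range is refused whole. The fingers move at their own pace and stop on an object; the grip force is fixed at half the most. Time passes only in rows, so rows that do not move let the fingers close. It gives the time, the measured TCP pose, the force, the opening and the grip force at its end, in the units of the state.
- get_state(): the state, without advancing time (a new reading comes with each control period).
- grab_frame(name): name is "scene" or "top"; returns a dict with "frame" (420x560x3 uint8, red, green, blue), "vertical_fov" (degrees; the focal length in pixels is half the picture's height over the tangent of half this angle, whatever the lens; pixels are square), "cx", "cy" (the principal point, pixels), "world_to_cam" (4x4, takes a point from world to camera coordinates). Camera axes: x right, y up, looking along -z (the intrinsics and any distortion apply to the point x, -y, -z); pixel columns grow to the right and rows downward; lengths in m; the calibration is good to about 2 mm. A picture is of the moment at which its call begins. There is no depth.
- r.finish_job(): hands the job in; it is judged then, once.
The state is a dict: "time_s": time; "joints": joint angles; "joint_vel": joint speeds; "joint_efforts": joint torques, N m; "tcp_pos": TCP position; "orientation": TCP orientation; "wrist_force": force on the tool from outside, world axes, zero at the start; "moment": the same for the moment, N m; "grip_width": finger opening in m; "finger_force": force on a finger pad.
Only numpy, scipy, OpenCV 4.12 (cv2) and the standard library are available. Lean on these libraries where they do the work, as an engineer would, in place of code of your own. Each camera call takes 0.05 s, during which the arm holds its last target. There are 200 camera calls.

## Working session

There is one attempt and no reset: what is moved stays moved. The work goes in short steps, Python scripts to look and compute and a shell command to move; the robot and the scene stay as the last step left them, time stands still between calls to the robot, and variables do not carry over. Pictures are saved under pics/ and viewed, at most 10 in all, crops included, and the job is handed in when it is done.

```bash
mkdir -p pics; python3 - <<'E'
from workcell import get_state, grab_frame, r
import cv2
for n in("scene","top"):
    f=grab_frame(n); cv2.imwrite(f"pics/{n}0.png",f["frame"][:,:,::-1]); print(n,f["vertical_fov"],f["cx"],f["cy"],f["world_to_cam"],[k for k in f if k!="frame"])
    if "distortion" in f: print(f["distortion"])
s=get_state();print(s)
E
```

```text
scene 53.132223670198556 274.0732620632079 205.67373966255772 [[-0.43846012  0.8986995  -0.00958837  0.23507956]
 [-0.73555196 -0.35269195  0.57842174  0.32753098]
 [ 0.51644559  0.2606676   0.81568153 -1.15078697]
 [ 0.          0.          0.          1.        ]] ['vertical_fov', 'cx', 'cy', 'world_to_cam']
top 55.90130211124386 281.15096470564794 212.80844388427232 [[ 0.02746544 -0.99951488 -0.01468525  0.00275127]
 [ 0.99233473  0.02549152  0.12092132 -0.47774013]
 [-0.12048831 -0.01789384  0.99255346 -0.79489552]
 [ 0.          0.          0.          1.        ]] ['vertical_fov', 'cx', 'cy', 'world_to_cam']
{'time_s': 0.1, 'joints': array([ 1.13599170e+00,  2.60607673e-01, -1.39251384e-01,  1.17272913e+00,
       -7.31172179e-06,  1.57080969e+00]), 'joint_vel': array([-0.0011992 , -0.00070432,  0.00379495, -0.00013703, -0.00026722,
       -0.00164016]), 'joint_efforts': array([-1.33477456e-04, -4.06507945e+01,  2.54527456e+01,  1.01044550e-02,
       -3.31358672e-05,  4.44485782e-07]), 'tcp_pos': array([0.22088375, 0.47557669, 0.23054946]), 'orientation': array([-1.89670989e-04,  2.15700247e-01,  9.76459216e-01, -8.75630959e-04]), 'wrist_force': array([-0.33187021, -0.11511186, -0.22080111]), 'moment': array([-0.03893137, -0.02378231,  0.00800395]), 'finger_force': 0.0, 'grip_width': 0.08553433467370414}
```

View pics/scene0.png

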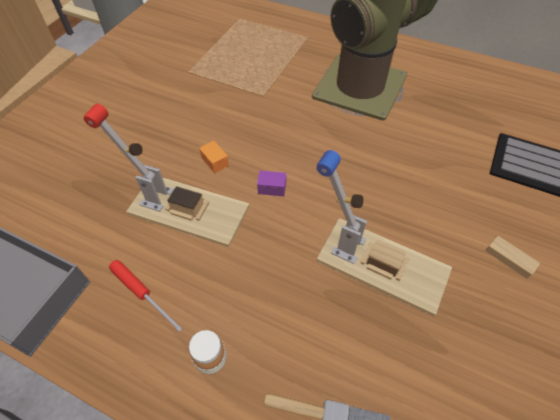

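View pics/top0.png

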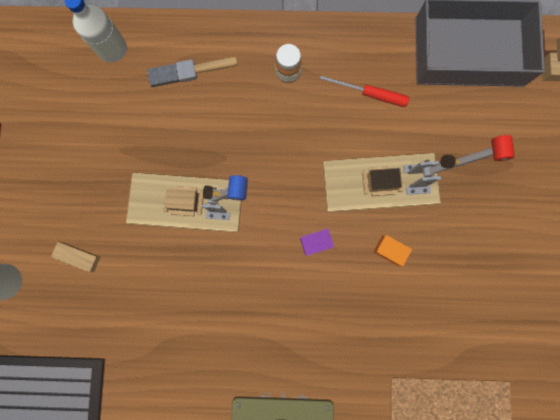

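The red barrel grip is at scene (97,116) and top (503,148), and the black-topped maple block in the same jig is at scene (185,197) and top (385,180). The other candidates are:
- The blue jig, top (237,188), which must be left alone.
- The red screwdriver, top (385,95), which is not a grip.
- The orange and purple blocks, which are distractors.

The jig at top (380,180) fits the description. I'll measure it and confirm with a crop.

```bash
cat > h.py <<'E'
import numpy as np, cv2
from workcell import get_state, grab_frame, r
def cam(f):
    T=np.array(f["world_to_cam"]); F=210/np.tan(np.radians(f["vertical_fov"]/2)); return T,F,f["cx"],f["cy"]
def ray(f,p):
    T,F,cx,cy=cam(f); d=T[:3,:3].T@np.array([(p[0]-cx)/F,-(p[1]-cy)/F,-1]); return -T[:3,:3].T@T[:3,3], d/np.linalg.norm(d)
def onz(f,p,z):
    o,d=ray(f,p); return o+d*(z-o[2])/d[2]
def tri(f,p,g,q):
    o,d=ray(f,p);a,b=ray(g,q); s=np.linalg.lstsq(np.c_[d,-b],a-o,rcond=None)[0]
    u,v=o+d*s[0],a+b*s[1]; return (u+v)/2,np.linalg.norm(u-v)
def blob(f,lo,hi,roi):
    h=cv2.cvtColor(f["frame"],cv2.COLOR_RGB2HSV); x0,y0,x1,y1=roi
    m=cv2.inRange(h,np.array(lo),np.array(hi)); k=np.zeros_like(m);k[y0:y1,x0:x1]=m[y0:y1,x0:x1]
    c=max(cv2.findContours(k,cv2.RETR_EXTERNAL,cv2.CHAIN_APPROX_NONE)[0],key=cv2.contourArea)
    return cv2.minAreaRect(c),cv2.boundingRect(c)
E
python3 - <<'E'
from h import *
s=grab_frame("scene");t=grab_frame("top")
def red(f,roi):
    g=dict(f);x=f["frame"].copy();g["frame"]=x[:,:,::-1].copy() # red->blue hue
    return blob(g,(105,120,60),(135,255,255),roi)
a=red(s,(70,90,125,145));b=red(t,(480,125,530,170));print(a,b)
print("grip",tri(s,a[0][0],t,b[0][0]))
k=blob(t,(0,0,0),(179,255,60),(365,165,405,195));k2=blob(s,(0,0,0),(179,255,60),(165,180,206,212));print(k,k2,onz(t,k[0][0],.05),onz(s,k2[0][0],.05),tri(s,k2[0][0],t,k[0][0]))
pl=blob(t,(14,40,130),(32,140,255),(315,145,448,218));print(pl)
P=[onz(t,p,.014) for p in cv2.boxPoints(pl[0])];print(np.round(P,3))
c=np.hstack([cv2.resize(s["frame"][85:250,75:260],(400,357)),cv2.resize(t["frame"][120:276,320:495+20],(400,357))])
cv2.imwrite("pics/crop.png",c[:,:,::-1])
E
```

```text
(((97.0, 117.0), (54.0, 54.0), 90.0), (70, 90, 55, 55)) (((504.5, 147.0), (44.0, 49.0), 90.0), (480, 125, 50, 45))
grip (array([ 0.56785731, -0.34059348,  0.22687731]), np.float64(0.0023564973034659016))Traceback (most recent call last):
  File "<stdin>", line 8, in <module>
  File "h.py", line 15, in blob
    c=max(cv2.findContours(k,cv2.RETR_EXTERNAL,cv2.CHAIN_APPROX_NONE)[0],key=cv2.contourArea)
ValueError: max() iterable argument is empty
```

```bash
python3 - <<'E'
from h import *
s=grab_frame("scene");t=grab_frame("top")
c=np.hstack([cv2.resize(s["frame"][85:250,75:260],(400,357)),cv2.resize(t["frame"][120:276,320:495+20],(400,357))])
cv2.imwrite("pics/crop.png",c[:,:,::-1])
print(s["frame"][197,185],t["frame"][180,385],t["frame"][190,340],t["frame"][225,340])
def red(f,roi):
    g=dict(f);g["frame"]=f["frame"][:,:,::-1].copy()
    return blob(g,(116,170,60),(126,255,255),roi)
a=red(s,(70,90,125,145));b=red(t,(480,125,530,170));print(a,b)
print("grip",tri(s,a[0][0],t,b[0][0]))
k=blob(t,(0,0,0),(179,255,70),(365,165,405,195));k2=blob(s,(0,0,0),(179,255,70),(165,180,206,212));print(k,k2,onz(t,k[0][0],.05),onz(s,k2[0][0],.05),tri(s,k2[0][0],t,k[0][0]))
pl=blob(t,(14,40,150),(32,140,255),(315,145,448,218));print(pl)
P=[onz(t,p,.014) for p in cv2.boxPoints(pl[0])];print(np.round(P,3))
E
```

```text
[76 65 57] [65 55 47] [190 169 126] [149 106  69]
(((95.75, 115.25), (16.970561981201172, 21.920310974121094), 45.0), (84, 104, 24, 23)) (((502.47296142578125, 146.83782958984375), (23.18025779724121, 20.056676864624023), 80.53767395019531), (492, 135, 22, 25))
grip (array([ 0.56817208, -0.33789339,  0.23102574]), np.float64(0.00289584760754442))
(((385.22247314453125, 178.83596801757812), (18.108537673950195, 27.968685150146484), 84.5596694946289), (371, 169, 29, 20)) (((171.40000915527344, 201.30001831054688), (5.375871658325195, 0.9486832022666931), 18.43494987487793), (169, 200, 6, 3)) [ 0.55025738 -0.19545206  0.05      ] [ 0.57604875 -0.21636611  0.05      ] (array([ 0.56161048, -0.21393137,  0.02922812]), np.float64(0.028652033596001162))
(((374.77996826171875, 175.6613311767578), (70.39645385742188, 127.76909637451172), 83.81707000732422), (315, 145, 128, 73))
[[ 0.623 -0.037  0.014]
 [ 0.66  -0.311  0.014]
 [ 0.507 -0.324  0.014]
 [ 0.471 -0.056  0.014]]
```

View pics/crop.png

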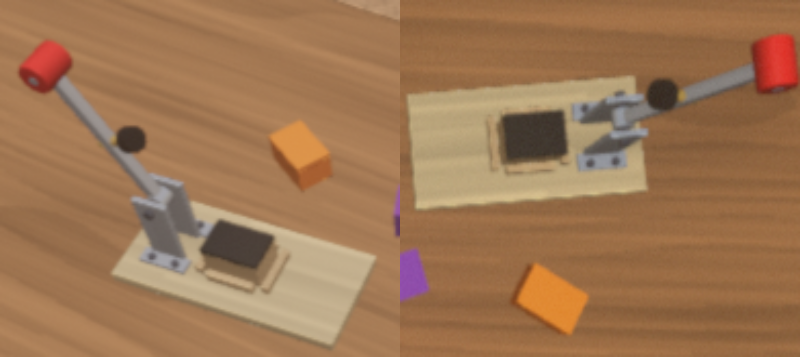

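The crop confirms it: the red-grip jig carries the pale block with the black top. The plywood corners are at about top (323,161), (434,153), (440,202) and (329,211), and the small black disc at top (448,161) is the pad.

```bash
python3 - <<'E'
from h import *
t=grab_frame("top")
P=np.array([onz(t,p,.014)[:2] for p in [(323.4,161.5),(434.1,153.2),(439.9,202.2),(328.8,211.3)]]);print(P)
d=(P[0]-P[1]+P[3]-P[2]);d/=np.linalg.norm(d);g=np.array([.5682,-.3379]);print("dir",d,np.degrees(np.arctan2(d[1],d[0])))
print("block-g",np.array([.5503,-.1955])-g,"hinge",g+.0666*d,"centerline y off",(P.mean(0)-g)@[-d[1],d[0]])
E
python3 -m inch '[[1,0,0,0.1,0,0,0],[1,0,0,0.1,0,0,0],[1,0,0,0.1,0,0,0],[1,0,0,0.1,0,0,0],[1,0.08,-0.18,0,0,0,-0.8],[1,0.08,-0.18,0,0,0,-0.8],[1,0.08,-0.18,0,0,0,-0.8],[1,0.08,-0.18,0,0,0,-0.8],[1,0.08,-0.18,0,0,0,-0.8],[1,0.08,-0.18,0,0,0,-0.8],[1,0.08,-0.18,0,0,0,-0.8],[1,0.08,-0.18,0,0,0,-0.8],[1,0.08,-0.18,0,0,0,-0.8],[1,0.08,-0.18,0,0,0,-0.8],[1,0.08,-0.18,0,0,0,-0.8],[1,0.08,-0.18,0,0,0,-0.8],[1,0.08,-0.18,0,0,0,-0.8],[1,0.08,-0.18,0,0,0,-0.8],[1,0,0,0,0,0,0],[1,0,0,0,0,0,0]]'
```

```text
[[ 0.59276932 -0.07206718]
 [ 0.61663767 -0.30906473]
 [ 0.51052818 -0.31923601]
 [ 0.48512767 -0.08505342]]
dir [-0.10399783  0.99457752] 95.96943010945657
block-g [-0.0179  0.1424] hinge [ 0.56127374 -0.27166114] centerline y off 0.002122127090793997
time_s: 2.35
tcp_pos: [0.5011, -0.1548, 0.3306]
orientation: [-0.001, 0.65, 0.76, -0.0]
wrist_force: [1.0, 0.7, -0.1]
grip_width: 0.0857
finger_force: 0.0
```

```bash
python3 -m inch '[[1,0.06,-0.16,0,0,0,-0.3],[1,0.06,-0.16,0,0,0,-0.2],[1,0.06,-0.16,0,0,0,0],[1,0.05,-0.16,0,0,0,0],[1,0.03,-0.092,0,0,0,0],[1,0,0,0,0,0,0],[1,0,0,0,0,0,0]]'; python3 - <<'E'
from h import *
s=grab_frame("scene");t=grab_frame("top")
c=np.hstack([cv2.resize(s["frame"][0:200,40:230],(380,400)),cv2.resize(t["frame"][60:260,370:560],(380,400))])
cv2.imwrite("pics/c2.png",c[:,:,::-1]);print(get_state()["tcp_pos"],get_state()["orientation"],get_state()["joints"])
E
```

```text
time_s: 3.05
tcp_pos: [0.5661, -0.3355, 0.3312]
orientation: [-0.001, 0.665, 0.747, 0.0]
wrist_force: [0.0, 0.5, -0.3]
grip_width: 0.0852
finger_force: 0.0
[ 0.56598233 -0.33495053  0.33192425] [-1.45681024e-04  6.64575562e-01  7.47221031e-01  1.78579273e-04] [-5.34569058e-01  4.98745204e-01  4.89212291e-01  1.56148112e+00
  4.06271704e-04  9.19282249e-01]
```

View pics/c2.png

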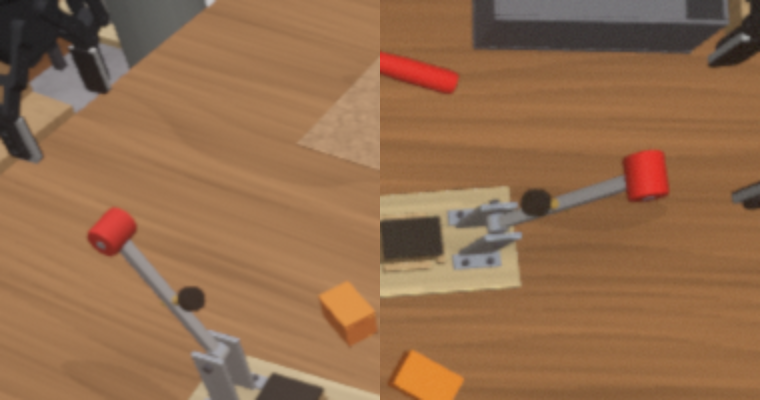

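The grip is at crop (647,176), and the open fingers are at (735,50) and (745,195), well above it. I'll project the TCP into the image to check the offset.

```bash
python3 - <<'E'
from h import *
t=grab_frame("top");s=grab_frame("scene");st=get_state()
for f in(s,t):
    T,F,cx,cy=cam(f)
    for X in (st["tcp_pos"]+[0,0,.013],[.566,-.338,.2305]):
        p=T[:3,:3]@X+T[:3,3];print(cx+F*p[0]/-p[2],cy-F*p[1]/-p[2])
E
```

```text
73.2691012358409 60.86689999289425
97.42669564144006 115.01685757053771
549.0177537500236 122.70800571365974
503.365564875628 147.81140751764383
```

The projection agrees with the image to about 1 px. Descending and gripping.

```bash
python3 -m inch '[[1,0,-0.012,-0.08,0,0,0],[1,0,0,-0.08,0,0,0],[1,0,0,-0.08,0,0,0],[1,0,0,-0.08,0,0,0],[1,0,0,-0.08,0,0,0],[1,0,0,-0.06,0,0,0],[1,0,0,-0.036,0,0,0],[1,0,0,0,0,0,0],[-1,0,0,0,0,0,0],[-1,0,0,0,0,0,0],[-1,0,0,0,0,0,0],[-1,0,0,0,0,0,0],[-1,0,0,0,0,0,0],[-1,0,0,0,0,0,0],[-1,0,0,0,0,0,0],[-1,0,0,0,0,0,0]]'
```

```text
time_s: 4.85
tcp_pos: [0.5678, -0.34, 0.2086]
orientation: [0.002, 0.665, 0.747, 0.001]
wrist_force: [5.1, 1.9, 5.5]
grip_width: 0.0352
finger_force: 61.2
```

```bash
python3 - <<'E'
import numpy as np
th=np.arange(2.0,-.01,-.1)
D=np.diff(.16*np.cos(th))/.25;Z=np.diff(.16*np.sin(th))/.25
for a,b,t in zip(D,Z,th[1:]):print("%.1f %.4f %.4f %.4f"%(t,-.108*a,.994*a,b))
E
```

```text
1.9 -0.0064 0.0591 0.0237
1.8 -0.0066 0.0611 0.0176
1.7 -0.0068 0.0626 0.0114
1.6 -0.0069 0.0634 0.0051
1.5 -0.0069 0.0636 -0.0013
1.4 -0.0069 0.0631 -0.0077
1.3 -0.0067 0.0620 -0.0140
1.2 -0.0066 0.0603 -0.0202
1.1 -0.0063 0.0580 -0.0261
1.0 -0.0060 0.0552 -0.0318
0.9 -0.0056 0.0517 -0.0372
0.8 -0.0052 0.0478 -0.0422
0.7 -0.0047 0.0433 -0.0468
0.6 -0.0042 0.0385 -0.0509
0.5 -0.0036 0.0332 -0.0545
0.4 -0.0030 0.0277 -0.0576
0.3 -0.0024 0.0218 -0.0601
0.2 -0.0017 0.0157 -0.0620
0.1 -0.0010 0.0095 -0.0633
-0.0 -0.0003 0.0032 -0.0639
```

```bash
python3 -m inch '[[-1,-0.003,0.03,0.013,0,0,0],[-1,-0.003,0.029,0.011,0,0,0],[-1,-0.0066,0.061,0.0176,0,0,0],[-1,-0.0068,0.0626,0.0114,0,0,0],[-1,-0.0069,0.0634,0.005,0,0,0],[-1,-0.0069,0.0636,-0.0013,0,0,0],[-1,-0.0069,0.063,-0.0077,0,0,0],[-1,-0.0067,0.062,-0.014,0,0,0],[-1,-0.0066,0.060,-0.020,0,0,0],[-1,-0.0063,0.058,-0.026,0,0,0],[-1,-0.006,0.055,-0.032,0,0,0],[-1,0,0,0,0,0,0]]'
```

```text
time_s: 6.05
tcp_pos: [0.5524, -0.1858, 0.1966]
orientation: [0.001, 0.664, 0.747, 0.003]
wrist_force: [7.8, 3.5, 2.1]
grip_width: 0.0352
finger_force: 62.1
```

```bash
python3 -m inch '[[-1,0,0.052,-0.037,0,0,0],[-1,-0.001,0.048,-0.042,0,0,0],[-1,-0.0045,0.043,-0.047,0,0,0],[-1,-0.004,0.0385,-0.051,0,0,0],[-1,-0.0036,0.033,-0.0545,0,0,0],[-1,-0.003,0.0277,-0.0576,0,0,0],[-1,-0.0024,0.0218,-0.06,0,0,0],[-1,-0.0017,0.0157,-0.062,0,0,0],[-1,-0.001,0.0095,-0.063,0,0,0],[-1,0,0.0016,-0.032,0,0,0],[-1,0,0.0016,-0.032,0,0,0],[-1,0,0,0,0,0,0]]'
```

```text
time_s: 7.25
tcp_pos: [0.5454, -0.1145, 0.063]
orientation: [0.001, 0.665, 0.747, 0.001]
wrist_force: [1.5, 3.2, 9.2]
grip_width: 0.035
finger_force: 62.6
```

```bash
python3 -m inch '[[-1,0,0,-0.004,0,0,0],[-1,0,0,0,0,0,0],[-1,0,0,0,0,0,0],[-1,0,0,0,0,0,0],[-1,0,0,0,0,0,0]]'; python3 - <<'E'
from h import *
s=grab_frame("scene");t=grab_frame("top")
c=np.hstack([cv2.resize(s["frame"][80:260,80:270],(380,360)),cv2.resize(t["frame"][100:280,310:500],(380,360))])
cv2.imwrite("pics/c3.png",c[:,:,::-1])
E
```

```text
time_s: 7.75
tcp_pos: [0.5454, -0.1145, 0.0629]
orientation: [0.001, 0.665, 0.747, 0.001]
wrist_force: [0.1, 4.1, 14.4]
grip_width: 0.035
finger_force: 63.7
```

View pics/c3.png

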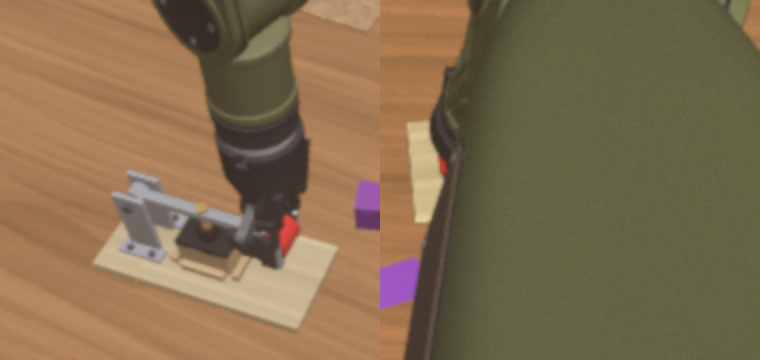

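The arm is level, with the pad on the black-topped block at crop (208,235) and the grip in the fingers. It is shut: the grip dropped 145.6 mm and the wrist force is 14 N upward. I'll hold it for 2 s, then swing back.

```bash
python3 -m inch '[[-1,0,0,0,0,0,0],[-1,0,0,0,0,0,0],[-1,0,0,0,0,0,0],[-1,0,0,0,0,0,0],[-1,0,0,0,0,0,0],[-1,0,0,0,0,0,0],[-1,0,0,0,0,0,0],[-1,0,0,0,0,0,0],[-1,0,0,0,0,0,0],[-1,0,0,0,0,0,0],[-1,0,0,0,0,0,0],[-1,0,0,0,0,0,0],[-1,0,0,0,0,0,0],[-1,0,0,0,0,0,0],[-1,0,0,0,0,0,0],[-1,0,0,0,0,0,0],[-1,0,0,0,0,0,0],[-1,0,0,0,0,0,0],[-1,0,0,0,0,0,0],[-1,0,0,0,0,0,0]]'
python3 -m inch '[[-1,0,-0.0016,0.034,0,0,0],[-1,0,-0.0016,0.034,0,0,0],[-1,0.001,-0.0095,0.063,0,0,0],[-1,0.0017,-0.0157,0.062,0,0,0],[-1,0.0024,-0.0218,0.06,0,0,0],[-1,0.003,-0.0277,0.0576,0,0,0],[-1,0.0036,-0.033,0.0545,0,0,0],[-1,0.004,-0.0385,0.051,0,0,0],[-1,0.0045,-0.043,0.047,0,0,0],[-1,0.005,-0.048,0.042,0,0,0],[-1,0.005,-0.052,0.037,0,0,0],[-1,0,0,0,0,0,0]]'
```

```text
time_s: 9.85
tcp_pos: [0.5454, -0.1145, 0.0629]
orientation: [0.001, 0.665, 0.747, 0.001]
wrist_force: [-0.2, 4.0, 15.2]
grip_width: 0.0355
finger_force: 63.7
time_s: 11.05
tcp_pos: [0.5527, -0.188, 0.198]
orientation: [0.0, 0.666, 0.746, 0.001]
wrist_force: [2.0, 5.9, 6.7]
grip_width: 0.0355
finger_force: 62.6
```

```bash
python3 -m inch '[[-1,0.006,-0.055,0.032,0,0,0],[-1,0.0063,-0.058,0.026,0,0,0],[-1,0.0066,-0.060,0.020,0,0,0],[-1,0.0067,-0.062,0.014,0,0,0],[-1,0.0069,-0.063,0.0077,0,0,0],[-1,0.0069,-0.0636,0.0013,0,0,0],[-1,0.0069,-0.0634,-0.005,0,0,0],[-1,0.0068,-0.0626,-0.0114,0,0,0],[-1,0.0066,-0.061,-0.0176,0,0,0],[-1,0.0032,-0.0295,-0.012,0,0,0],[-1,0.0032,-0.0295,-0.012,0,0,0],[-1,0,0,0,0,0,0],[-1,0,0,0,0,0,0]]'
```

```text
time_s: 12.35
tcp_pos: [0.5678, -0.34, 0.2085]
orientation: [0.0, 0.666, 0.746, -0.0]
wrist_force: [-1.1, 1.2, 10.3]
grip_width: 0.0354
finger_force: 63.0
```

Back at the starting pose, on the stop. Releasing and rising straight up.

```bash
python3 -m inch '[[1,0,0,0,0,0,0],[1,0,0,0,0,0,0],[1,0,0,0,0,0,0],[1,0,0,0,0,0,0],[1,0,0,0,0,0,0],[1,0,0,0,0,0,0],[1,0,0,0.04,0,0,0],[1,0,0,0.08,0,0,0],[1,0,0,0.1,0,0,0],[1,0,0,0.1,0,0,0],[1,0,0,0.1,0,0,0],[1,0,0,0.1,0,0,0],[1,0,0,0.05,0,0,0],[1,0,0,0,0,0,0],[1,0,0,0,0,0,0]]'; python3 - <<'E'
from h import *
s=grab_frame("scene");t=grab_frame("top")
c=np.hstack([cv2.resize(s["frame"][80:260,60:250],(380,360)),cv2.resize(t["frame"][100:280,340:530],(380,360))])
cv2.imwrite("pics/c4.png",c[:,:,::-1])
g=dict(s);g["frame"]=s["frame"][:,:,::-1].copy();print(blob(g,(116,170,60),(126,255,255),(70,90,125,145)))
print(blob(t,(0,0,0),(179,255,70),(365,165,405,195)))
E
```

```text
time_s: 13.85
tcp_pos: [0.5686, -0.3399, 0.35]
orientation: [0.0, 0.665, 0.747, 0.0]
wrist_force: [0.0, -0.8, -0.3]
grip_width: 0.0854
finger_force: 0.0
(((95.52352905273438, 115.30587768554688), (16.59518051147461, 22.777700424194336), 40.60129928588867), (84, 104, 24, 23))
(((385.320556640625, 178.66763305664062), (17.64019775390625, 28.301010131835938), 85.60128784179688), (371, 169, 30, 20))
```

View pics/c4.png

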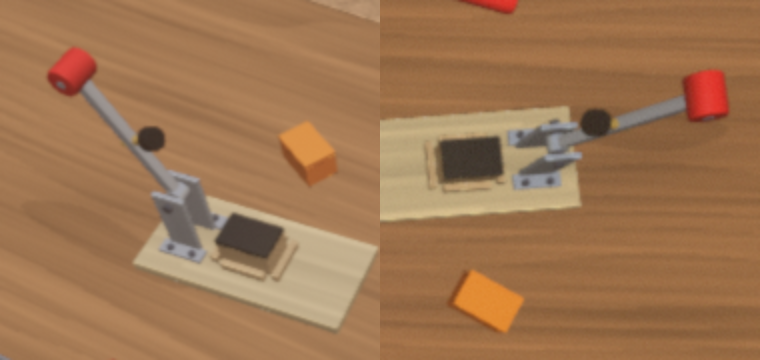

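The arm is fully open, with the grip back at its starting pixel (scene 95.5,115.3). The block is in its nest at top (385,179), and the gripper is clear.

```bash
python3 -c "
from workcell import r
print(r.finish_job())"
```

```text
the job is handed in; nothing more can be done
None
```

I swung the red jig's arm fully shut onto the block, held it about 2.7 s, swung it back fully open and let go; the block is still in its nest, the blue jig was not touched, and the job was handed in at about 14 s.

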